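Lock the violin plate down on the carving turntable

TASK

Get the half-carved violin back ready for carving, only pressing with the fingertips and gripping nothing: first press the red end of the rocker switch on the grey box right down to set the turntable's brake, then push the black-capped latch beside the plate's waist fully down, and then push the white-capped latch fully down. Take your hand away at the end. Do not push on the violin plate itself, do not turn the turntable, and leave the tools lying on the bench where they are.

Things in the scene. Friction and masses are not known exactly. Their poses are not given: they have to be found in the camera images.
- rocker (a joint): Tilt of the brake rocker, a flat slab 90 x 40 x 10 mm, one 45 mm half red and the other grey, on a grey box 116 x 62 mm whose top is 28 mm above the bench. It pivots about its middle, 45 mm above the bench. 0 = red end up, grey end down (the start); 0.48 rad = red end fully down, a hard stop. It moves under about 3 N on the red end and stays where it is left (no spring).
- red_end (a point): The place to press: on the top face of the rocker's red half, 32 mm from the pivot and on the rocker's centre line. At the start it is about 57 mm above the bench; pressed fully down it is about 15 mm lower. It moves with the rocker. Its x axis runs along the rocker from the grey to the red end and is level at the start, when the red half itself slopes up 0.24 rad.
- latch_black (a joint): Travel of the black-capped latch in m: 0 = fully up, 0.014 = fully down (hard stop). Starts at 0 to 2 mm. It slides straight down under about 4 N and stays where it is left (no spring). It is a brass post with a level brass arm whose cork foot comes down onto the edge of the plate.
- black_cap (a point): Centre of the top face of the black round cap (32 mm across, 10 mm thick), about 114 mm above the bench when fully up, 100 mm when fully down. It moves with the latch. The latch stands on the turntable 40 mm outside the edge of the plate's waist; its arm, 14 mm wide, runs from under the cap to the plate, its top 14 mm below the cap's top.
- latch_white (a joint): Travel of the white-capped latch, the same in every way, on the other side of the plate's waist.
- white_cap (a point): Centre of the top face of the white round cap (32 mm across), made and placed like the black one.
- platter (a joint): Turn of the turntable from where it stood at the start, rad. It turns about a vertical axis through its centre and is stiff (about 0.35 N m). It is a round lacquered plywood disc, amber brown, 260 mm across with a black rubber rim, its top 60 mm above the bench. It carries the plate and both latches.
- plate: The half-carved violin back of pale maple, 356 mm long and 206 mm at its widest, loose on the turntable. Origin at the middle of its underside, 60 mm above the bench; x axis along its length towards the narrower (neck) end, z up. Its edge is 6 mm thick, its arched middle rises 19 mm above the turntable; the waist, 110 mm wide, is 20 mm from the origin towards the neck end.
- gauge: Bystander: a pewter-coloured dial thickness gauge lying flat, about 180 x 100 x 20 mm. Origin near the middle of its underside.
- finger_plane: Bystander: a tiny brass finger plane, 46 x 22 mm, 33 mm high with its blade. Origin under its middle.
- gouge: Bystander: a gouge with an ash handle, 250 mm long and 28 mm high, lying on the bench beside the turntable. Origin on its underside near mid-length, x axis along it towards the blade.
Mind the look-alikes: they are no part of the job. What is shaped like the part that bears rocker but brown is not meant.

How it is judged:
On the way, in this order (a step that is already met when the one before it is completed fails the run):
1. the red end of the rocker is pressed down (value of joint rocker above 0.4 rad), for 0.1 s.
2. the black-capped latch is pushed down (value of joint latch_black above 0.0115 m), for 0.1 s.
3. the white-capped latch is pushed down (value of joint latch_white above 0.0115 m), for 0.1 s.
At the end, for the whole second after the job is handed in: Rocker red end down (over 0.40 of 0.48 rad), both latches down (over 11.5 of 14 mm), turntable within 0.10 rad and plate within 12 mm of the start and still, the bystanders within 15 mm of where they lay (value of joint rocker above 0.4 rad and value of joint each of latch_black, latch_white above 0.0115 m and value of joint platter between -0.1 and 0.1 rad and distance of plate from where it was at the start of the episode below 0.012 m and linear speed of plate below 0.01 m/s and distance of each of gauge, finger_plane, gouge from where it was at the start of the episode below 0.015 m); the robot touches nothing.
It fails at once if the turntable is turned by more than 0.10 rad (value of joint platter above 0.1 rad or value of joint platter below -0.1 rad).
It fails at once if the violin plate is pressed by the robot with more than 5 N (contact force between any of the fingers, the arm and plate above 5 N).
It fails at once if the violin plate is lifted or shifted by more than 12 mm (distance of plate from where it was at the start of the episode above 0.012 m).
It fails at once if a tool on the bench (gauge, finger plane or gouge) is lifted or pushed away by more than 15 mm (distance of any of gauge, finger_plane, gouge from where it was at the start of the episode above 0.015 m).
It also fails if it takes over 48 s, if anything falls off the work surface, if the arm or the gripper's body presses on something with over 40 N, if the wrist force passes 120 N, or if a joint passes its speed limit or range.

ROBOT

A 6-joint arm with a two-finger parallel gripper is mounted at the origin on the work surface. World frame = base frame: x ahead of the robot, y to its left, z up, the work surface at z = 0. Lengths are in m, angles in rad, forces in N, time in s.
With the tool pointing down it reaches from about 0.3 to 0.75 m from the base axis. Payload 8.5 kg.
Tool frame: the origin (TCP) lies midway between the tips of the shut fingers; the grasp point (between the pads) lies 19 mm behind it; z points along the fingers, y is the direction in which the jaws open and shut (so a half turn about z gives the same grasp; the last joint's range is limited). The gripper opens to 85 mm and grips with 20 to 120 N. Pads are 22 mm wide; open, the fingers measure 114 mm over their backs; the gripper's body (76 mm by 85 mm) begins 54 mm behind the grasp point. The pads swing forward as they close: fully open they stand 13 mm farther back than shut.
Start: joints at [1.063, 0.381, 1.297, -0, 1.464, -0.215], TCP at [0.159, 0.527, 0.231] pointing down, gripper open.
Joint ranges: [-3.11, 3.11], [-0.89, 2.33], [0.22, 2.48], [-1.42, 4.56], [0.17, 2.85], [-2.88, 2.88]. Speed limits (rad/s): [2.39, 2.39, 3.14, 3.14, 3.14, 3.14].

INTERFACE

Orientations are given as a unit quaternion [w, x, y, z].
In Python, from bench import monitor, capture, workorder gives the robot as it stands.
- The arm moves only by the shell command python3 -m creep 'ROWS' [FORCE]. ROWS is JSON, a list that holds one entry, the list of rows, each a list of 7 numbers: the turn, a rotation vector about the world's x, y, z in degrees, then the shift along the world's x, y, z in m, then the closure, from -1 (fully open) to 1 (shut). A call has 1 to 20 rows; each row is the pose to reach, as a shift and turn from the pose commanded when the call began; what a row does not reach only later rows make up. A row lasts 1/8 s, in which the tool goes at most 62.5 mm and 10.7 degrees, less where a joint would pass 70% of its speed; a pose out of reach is approached as far as the arm can. A call with a gripper value outside its range is refused whole. The fingers move at their own pace and stop on an object; FORCE is the grip in N (left out, the last holds). Time passes only in rows, so rows that repeat a pose let the fingers close. It gives the time, the measured TCP pose, the force and the opening at its end, in the units of the state.
- monitor.observe(): the state, without advancing time (a new reading comes with each control period).
- capture(name): name is "side" or "top"; returns a dict with "image" (384x512x3 uint8, red, green, blue), "z_map" (384x512 float32, m along the optical axis (not along the pixel's ray), 0 where there is no reading), "intrinsics" (3x3 intrinsics, pixels), "rvec" (rotation vector, rad) and "tvec" (3), from world to camera coordinates, as OpenCV has them. Camera axes: x right, y down, z forward; pixel columns grow to the right and rows downward; lengths in m; the calibration is good to about 2 mm. A picture is of the moment at which its call begins.
- workorder.close_job(): hands the job in, once; it reports no verdict.
The state is a dict: "time": time; "qpos": joint angles; "qd": joint speeds; "joint_torque": joint torques, N m; "eef_pos": TCP position; "tool_rot": TCP orientation; "wrist_force": force on the tool from outside, world axes, zero at the start; "wrist_torque": the same for the moment, N m; "finger_gap": finger opening in m.
Only numpy, scipy, OpenCV 4.12 (cv2) and the standard library are available. Lean on these libraries where they do the work, as an engineer would, in place of code of your own. Each camera call takes 0.05 s, during which the arm holds its last target.

## Working session

There is one attempt and no reset: what is moved stays moved. The work goes in short steps, Python scripts to look and compute and a shell command to move; the robot and the scene stay as the last step left them, time stands still between calls to the robot, and variables do not carry over. Pictures are saved under pics/ and viewed, and the job is handed in when it is done.

```bash
ls; mkdir -p pics; cat > h.py <<'E'
import numpy as np, cv2
from bench import monitor, capture, workorder
def snap(n,f):
    c=capture(n); cv2.imwrite('pics/'+f+'.png',cv2.cvtColor(c['image'],cv2.COLOR_RGB2BGR)); np.savez('pics/'+f+'.npz',**c); return c
def world(c):
    K=np.array(c['intrinsics']);R,_=cv2.Rodrigues(np.array(c['rvec'],float));t=np.array(c['tvec'],float).ravel()
    z=c['z_map'];v,u=np.mgrid[:z.shape[0],:z.shape[1]]
    P=np.stack([(u-K[0,2])/K[0,0]*z,(v-K[1,2])/K[1,1]*z,z],-1)
    return (P-t)@R
E
python3 - <<'E'
from h import *
for n in('top','side'): snap(n,n+'0')
s=monitor.observe(); print(s)
E
```

```text
pics
{'time': 0.1, 'qpos': array([ 1.06269847e+00,  3.81132322e-01,  1.29814686e+00, -1.01697981e-05,
        1.46360860e+00, -2.15296344e-01]), 'qd': array([ 0.00103606, -0.00147333, -0.00076166,  0.00023546, -0.00167911,
        0.00082685]), 'joint_torque': array([ 4.80495873e-03, -4.49220979e+01, -2.31656456e+01, -1.12783050e-04,
        3.63747684e-03,  5.71331066e-05]), 'eef_pos': array([0.15862386, 0.52635967, 0.23078439]), 'tool_rot': array([-2.24420471e-04,  1.45877771e-01,  9.89302409e-01, -6.07455101e-04]), 'wrist_force': array([0.01212652, 0.05254043, 0.44147237]), 'wrist_torque': array([ 0.03150181,  0.0051517 , -0.01219282]), 'finger_gap': 0.08503492614822276}
```

View pics/top0.png

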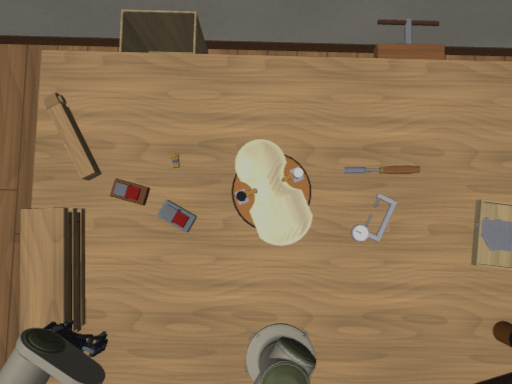

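View pics/side0.png

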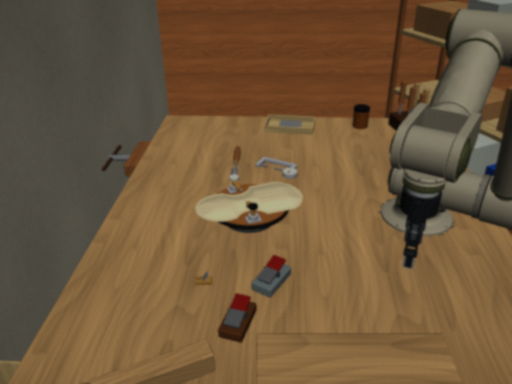

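The top view shows the grey box at about (178,216), with its red half near (183,219). The brown look-alike is at (130,191), the black cap at (241,197) and the white cap at (298,174). Next I'll convert these to world positions.

```bash
python3 - <<'E'
from h import *
c=np.load('pics/top0.npz');P=world(c);im=c['image'].astype(int);r,g,b=im[...,0],im[...,1],im[...,2]
v,u=np.mgrid[:384,:512]
red=(r>120)&(g<60)&(b<60)&(u>150)&(u<210)&(v>190)&(v<240)
def rep(n,m):
    Q=P[m];print(n,m.sum(),'uv',u[m].mean().round(1),v[m].mean().round(1),'mean',Q.mean(0).round(4),'med',np.median(Q,0).round(4),'min',Q.min(0).round(3),'max',Q.max(0).round(3))
rep('red',red)
box=(u>155)&(u<200)&(v>195)&(v<236)&(P[...,2]>0.02)
rep('box',box)
q=P[box][:,:2].astype(np.float32);print('boxrect',cv2.minAreaRect(q))
q=P[red][:,:2].astype(np.float32);print('redrect',cv2.minAreaRect(q))
near=lambda a,d,R:(abs(u-a)<=R)&(abs(v-d)<=R)
for n,a,d in(('black',241,197),('white',298,174)):
    m=near(a,d,10)&(P[...,2]>0.1); rep(n,m); print(cv2.minEnclosingCircle(P[m][:,:2].astype(np.float32)))
m=near(241,197,9)&(im.sum(-1)<120)&(P[...,2]>.09);rep('blackcol',m)
m=near(298,174,9)&(im.min(-1)>180)&(P[...,2]>.09);rep('whitecol',m)
s=np.load('pics/side0.npz');Q=P;P=world(s);im=s['image'].astype(int)
r,g,b=im[...,0],im[...,1],im[...,2]
rep('side red',(r>110)&(g<60)&(b<60)&(u>262)&(u<290)&(v>250)&(v<275))
for n,cx in(('black',(253,206)),('white',(233,180))):
    m=near(*cx,14)&(P[...,2]>0.108)&(P[...,2]<.125)
    if m.any(): rep('side '+n,m)
def crop(f,o,x0,y0,x1,y1,k):
    i=cv2.imread(f)[y0:y1,x0:x1];cv2.imwrite(o,cv2.resize(i,None,fx=k,fy=k,interpolation=cv2.INTER_CUBIC))
crop('pics/top0.png','pics/t0c.png',100,130,330,255,3)
crop('pics/side0.png','pics/s0c.png',180,140,330,350,2.8)
E
```

```text
red 107 uv 179.1 219.0 mean [0.452  0.3358 0.0564] med [0.4519 0.336  0.0563] min [0.43  0.31  0.048] max [0.474 0.357 0.065]
box 664 uv 176.0 215.4 mean [0.4633 0.3492 0.0437] med [0.4635 0.3488 0.0395] min [0.413 0.092 0.022] max [0.514 0.415 1.211]
boxrect ((0.4460204839706421, 0.25663694739341736), (0.31891000270843506, 0.08781176805496216), 79.7757568359375)
redrect ((0.4519385099411011, 0.33433327078819275), (0.03775700554251671, 0.03526615723967552), 61.8992805480957)
black 100 uv 241.8 195.0 mean [0.5281 0.1325 0.1447] med [0.5302 0.1346 0.1134] min [0.461 0.092 0.1  ] max [0.547 0.152 1.211]
((0.5015842914581299, 0.11879238486289978), 0.04883610084652901)
white 100 uv 296.3 172.9 mean [ 0.6005 -0.0316  0.1337] med [ 0.6023 -0.0357  0.1138] min [ 0.461 -0.052  0.1  ] max [0.621 0.092 1.211]
((0.5396087765693665, 0.023314980790019035), 0.10449232906103134)
blackcol 56 uv 241.0 195.9 mean [0.5263 0.1352 0.1332] med [0.527  0.1359 0.1137] min [0.461 0.092 0.111] max [0.539 0.148 1.211]
whitecol 59 uv 297.8 172.2 mean [ 0.6047 -0.0384  0.114 ] med [ 0.605  -0.0387  0.1142] min [ 0.593 -0.052  0.11 ] max [ 0.618 -0.026  0.118]
side red 6 uv 275.2 258.0 mean [0.451  0.3228 0.0582] med [0.4504 0.3222 0.0593] min [0.43  0.31  0.053] max [0.473 0.34  0.062]
side black 55 uv 252.5 205.4 mean [0.5257 0.1424 0.1128] med [0.525  0.1426 0.113 ] min [0.512 0.122 0.108] max [0.54  0.158 0.119]
side white 44 uv 233.5 176.6 mean [ 0.6021 -0.0346  0.1121] med [ 0.6023 -0.0338  0.1119] min [ 0.587 -0.053  0.108] max [ 0.618 -0.021  0.116]
```

View pics/t0c.png

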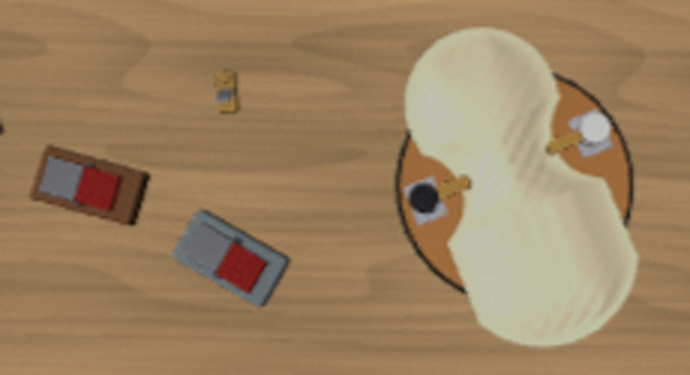

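View pics/s0c.png

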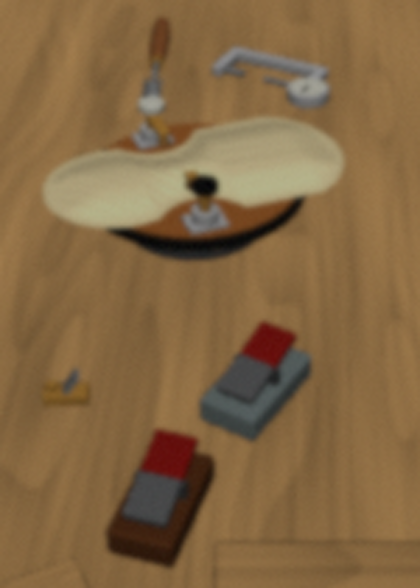

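The grey-box rocker and both caps are clear in these crops. I'll refine the rocker axis and the cap centres by casting pixel rays onto the known heights.

```bash
python3 - <<'E'
from h import *
v,u=np.mgrid[:384,:512]
def ray(c,uv,z):
    K=c['intrinsics'];R,_=cv2.Rodrigues(c['rvec'].astype(float));t=c['tvec'].ravel()
    C=-R.T@t; d=R.T@np.linalg.inv(K)@np.array([*uv,1.]); return (C+d*(z-C[2])/d[2])[:2].round(4)
for n,rb,bb,wb in(('top',(158,196,198,236),(234,188,249,204),(290,165,306,181)),('side',(262,295,250,278),None,None)):
    c=dict(np.load(f'pics/{n}0.npz'));P=world(c);h=cv2.cvtColor(c['image'],cv2.COLOR_RGB2HSV).astype(int);i=c['image'].astype(int)
    x0,y0=(158,198) if n=='top' else (262,250);x1,y1=(197,236) if n=='top' else (297,280)
    w=(u>=x0)&(u<x1)&(v>=y0)&(v<y1)
    red=w&((h[...,0]<8)|(h[...,0]>172))&(h[...,1]>140)
    uv=(u[red].mean(),v[red].mean());print(n,'red',red.sum(),uv,ray(c,uv,.0555),np.median(P[red],0).round(4))
    g=np.sort(P[red][:,2]);print(g[[0,5,-6,-1]].round(4))
    if n=='top':
        gr=w&(h[...,1]<70)&(P[...,2]>.036)&(P[...,2]<.06)
        print('grey',gr.sum(),np.median(P[gr],0).round(4))
        bx=w&(h[...,1]<90)&(P[...,2]>.018)&(P[...,2]<.08)|red
        print('box',cv2.minAreaRect(P[bx][:,:2].astype(np.float32)))
        # pca of red+grey slab
        m=i.max(-1)<75; m&=(u>=232)&(u<250)&(v>=187)&(v<206)
        n_,l,st,ce=cv2.connectedComponentsWithStats(m.astype(np.uint8)); print('bl',[(s[4],c_.round(1),ray(c,c_,.113)) for s,c_ in zip(st[1:],ce[1:])])
        m=(h[...,1]<40)&(h[...,2]>190)&(u>=288)&(u<308)&(v>=163)&(v<184)
        n_,l,st,ce=cv2.connectedComponentsWithStats(m.astype(np.uint8)); print('wh',[(s[4],c_.round(1),ray(c,c_,.113)) for s,c_ in zip(st[1:],ce[1:])])
E
```

```text
top red 154 (np.float64(180.05844155844156), np.float64(218.74025974025975)) [0.4528 0.333 ] [0.4522 0.333  0.0567]
[0.0477 0.0502 0.0628 0.0653]
grey 170 [0.474  0.3716 0.0455]
box ((0.4633827209472656, 0.35333847999572754), (0.11598662286996841, 0.062051355838775635), 61.72294998168945)
bl [(np.int32(7), array([232., 191.]), array([0.5419, 0.1642])), (np.int32(68), array([240.9, 195.9]), array([0.5275, 0.1363])), (np.int32(8), array([233.6, 201.5]), array([0.5096, 0.1583]))]
wh [(np.int32(1), array([299., 169.]), array([ 0.6149, -0.042 ])), (np.int32(29), array([297.8, 173.4]), array([ 0.6011, -0.0383])), (np.int32(1), array([302., 172.]), array([ 0.6057, -0.0515]))]
side red 172 (np.float64(275.65697674418607), np.float64(262.6220930232558)) [0.4491 0.3394] [0.4486 0.3389 0.0551]
[0.0471 0.0496 0.0604 0.0624]
```

```bash
python3 -m creep '[[[0,0,0,0.03,-0.02,0,1],[0,0,0,0.06,-0.042,0,1],[0,0,0,0.09,-0.064,0,1],[0,0,0,0.12,-0.086,0,1],[0,0,0,0.15,-0.108,0,1],[0,0,0,0.18,-0.13,-0.01,1],[0,0,0,0.21,-0.152,-0.03,1],[0,0,0,0.24,-0.174,-0.05,1],[0,0,0,0.265,-0.19,-0.07,1],[0,0,0,0.28,-0.2,-0.09,1],[0,0,0,0.287,-0.2045,-0.11,1],[0,0,0,0.287,-0.2045,-0.13,1],[0,0,0,0.287,-0.2045,-0.14,1],[0,0,0,0.287,-0.2045,-0.14,1],[0,0,0,0.287,-0.2045,-0.14,1]]]' 40; python3 - <<'E'
from h import *
snap('side','s1');snap('top','t1');s=monitor.observe();print(s['time'],s['eef_pos'],s['tool_rot'],s['wrist_force'],s['finger_gap'])
i=cv2.imread('pics/s1.png')[140:350,180:330];cv2.imwrite('pics/s1c.png',cv2.resize(i,None,fx=2.8,fy=2.8,interpolation=2))
E
```

```text
time: 1.98
eef_pos: [0.446, 0.3223, 0.092]
tool_rot: [0.001, 0.146, 0.989, 0.0]
wrist_force: [0.4, 0.6, 0.2]
finger_gap: 0.0003
2.075 [0.44596359 0.32229338 0.09202927] [5.54960384e-04 1.45766813e-01 9.89318763e-01 3.37463947e-04] [-0.38335282  0.48905581  0.02583795] -7.326739892624745e-05
```

View pics/s1c.png

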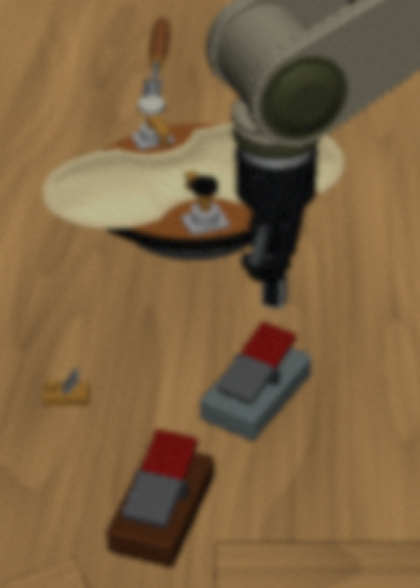

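The shut fingertips show at crop (275,300), directly above the grey box's red half at (270,342). I'll press down.

```bash
python3 -m creep '[[[0,0,0,0,0,-0.012,1],[0,0,0,0,0,-0.024,1],[0,0,0,0,0,-0.031,1],[0,0,0,0,0,-0.036,1],[0,0,0,0,0,-0.04,1],[0,0,0,0,0,-0.043,1],[0,0,0,0,0,-0.045,1],[0,0,0,0,0,-0.0465,1],[0,0,0,0,0,-0.0465,1]]]'
```

```text
time: 3.2
eef_pos: [0.4458, 0.3221, 0.0447]
tool_rot: [-0.0, 0.146, 0.989, 0.0]
wrist_force: [-1.3, -1.5, 1.8]
finger_gap: -0.0003
```

```bash
python3 -m creep '[[[0,0,0,0,0,-0.001,1],[0,0,0,0,0,-0.002,1],[0,0,0,0,0,-0.003,1],[0,0,0,0,0,-0.003,1]]]'; python3 - <<'E'
from h import *
snap('side','s2')
i=cv2.imread('pics/s2.png')[230:320,220:330];cv2.imwrite('pics/s2c.png',cv2.resize(i,None,fx=5,fy=5,interpolation=2))
E
```

```text
time: 3.7
eef_pos: [0.4459, 0.3223, 0.0427]
tool_rot: [0.0, 0.146, 0.989, 0.0]
wrist_force: [-3.9, -2.6, 12.0]
finger_gap: 0.0002
```

View pics/s2c.png

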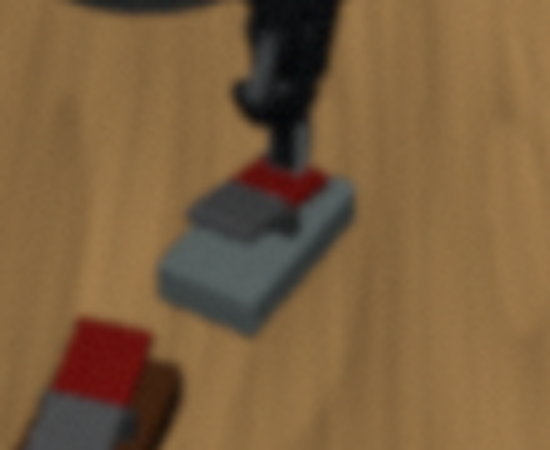

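The red end looks down and the force is 12 N, so it seems to be at the stop. I'll press slightly more, lift, check the tilt, and then travel to the black cap.

```bash
python3 -m creep '[[[0,0,0,0,0,-0.001,1],[0,0,0,0,0,-0.001,1],[0,0,0,0,0,0.02,1],[0,0,0,0,0,0.05,1],[0,0,0,0,0,0.08,1],[0,0,0,0,0,0.105,1],[0,0,0,0.01,-0.02,0.11,1],[0,0,0,0.022,-0.05,0.11,1],[0,0,0,0.035,-0.08,0.11,1],[0,0,0,0.05,-0.11,0.11,1],[0,0,0,0.063,-0.14,0.11,1],[0,0,0,0.074,-0.167,0.11,1],[0,0,0,0.081,-0.1845,0.11,1],[0,0,0,0.081,-0.1845,0.11,1],[0,0,0,0.081,-0.1845,0.11,1]]]'; python3 - <<'E'
from h import *
c=snap('top','t3');P=world(c);h=cv2.cvtColor(c['image'],cv2.COLOR_RGB2HSV).astype(int)
c2=snap('side','s3')
v,u=np.mgrid[:384,:512]
for n,c,(x0,x1,y0,y1) in(('top',c,(158,197,198,236)),('side',c2,(255,297,250,290))):
    P=world(c);h=cv2.cvtColor(c['image'],cv2.COLOR_RGB2HSV).astype(int)
    w=(u>=x0)&(u<x1)&(v>=y0)&(v<y1);red=w&((h[...,0]<8)|(h[...,0]>172))&(h[...,1]>140)
    Q=P[red];s=(Q[:,:2]-[.4634,.3533])@[-.474,-.881];A=np.polyfit(s,Q[:,2],1);print(n,red.sum(),A,np.arctan(A[0])+0, 'tilt(start .24)')
s=monitor.observe();print(s['time'],s['eef_pos'],s['wrist_force'])
i=cv2.imread('pics/s3.png')[140:320,180:330];cv2.imwrite('pics/s3c.png',cv2.resize(i,None,fx=3,fy=3,interpolation=2))
E
```

```text
time: 5.62
eef_pos: [0.5264, 0.1384, 0.1518]
tool_rot: [-0.0, 0.146, 0.989, 0.0]
wrist_force: [-0.0, 0.1, 0.2]
finger_gap: -0.0
top 154 [-0.24196157  0.05093801] -0.23739888713970886 tilt(start .24)
side 104 [-0.25404618  0.05068607] -0.24878319351594827 tilt(start .24)
5.725 [0.52638967 0.13849788 0.15185872] [ 0.47883231  0.47835755 -0.47554844]
```

View pics/s3c.png

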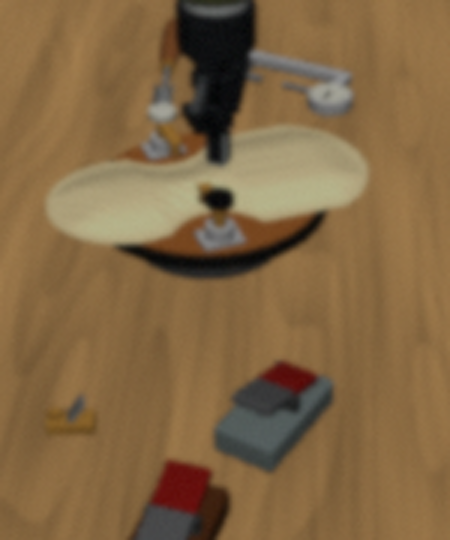

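The measured tilt is about -0.24 rad, down from +0.24, so the rocker is fully down. The fingertips at crop (218,160) are above the black cap at (217,198). I'll press the black latch.

```bash
python3 -m creep '[[[0,0,0,0,0,-0.015,1],[0,0,0,0,0,-0.028,1],[0,0,0,0,0,-0.035,1],[0,0,0,0,0,-0.039,1],[0,0,0,0,0,-0.042,1],[0,0,0,0,0,-0.045,1],[0,0,0,0,0,-0.048,1],[0,0,0,0,0,-0.05,1],[0,0,0,0,0,-0.0515,1],[0,0,0,0,0,-0.0515,1]]]'
```

```text
time: 6.98
eef_pos: [0.5271, 0.1375, 0.1002]
tool_rot: [0.0, 0.146, 0.989, 0.0]
wrist_force: [1.2, 0.2, -0.1]
finger_gap: -0.0001
```

```bash
python3 -m creep '[[[0,0,0,0,0,-0.001,1],[0,0,0,0,0,-0.002,1],[0,0,0,0,0,-0.002,1]]]'; python3 - <<'E'
from h import *
snap('side','s4')
i=cv2.imread('pics/s4.png')[140:260,180:330];cv2.imwrite('pics/s4c.png',cv2.resize(i,None,fx=4,fy=4,interpolation=2))
E
```

```text
time: 7.35
eef_pos: [0.5278, 0.1376, 0.0999]
tool_rot: [0.002, 0.146, 0.989, 0.0]
wrist_force: [-2.4, 0.0, 13.8]
finger_gap: 0.0003
```

View pics/s4c.png

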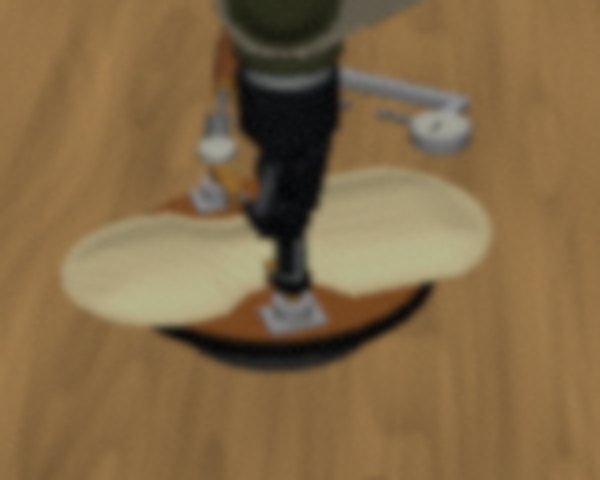

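There is 13.8 N at z = 0.0999, so the black latch is at its stop. I'll lift and go over to the white cap.

```bash
python3 -m creep '[[[0,0,0,0,0,0,1],[0,0,0,0,0,0.015,1],[0,0,0,0,0,0.04,1],[0,0,0,0,0,0.055,1],[0,0,0,0.008,-0.018,0.055,1],[0,0,0,0.02,-0.046,0.055,1],[0,0,0,0.033,-0.076,0.055,1],[0,0,0,0.046,-0.106,0.055,1],[0,0,0,0.058,-0.134,0.055,1],[0,0,0,0.07,-0.161,0.055,1],[0,0,0,0.0765,-0.175,0.055,1],[0,0,0,0.0765,-0.175,0.055,1],[0,0,0,0.0765,-0.175,0.055,1]]]'; python3 - <<'E'
from h import *
c=snap('side','s5');t=snap('top','t5')
for n,k in(('side',(253,206)),('top',(241,197))):
    C=c if n=='side' else t;P=world(C);x,y=k;p=P[y-12:y+13,x-12:x+13].reshape(-1,3);i=C['image'][y-12:y+13,x-12:x+13].reshape(-1,3).max(1)
    m=(i<75)&(abs(p[:,2]-.1)<.025)&(np.hypot(p[:,0]-.527,p[:,1]-.138)<.02);print(n,m.sum(),np.median(p[m],0).round(4),np.percentile(p[m][:,2],[10,90]))
i=cv2.imread('pics/s5.png')[130:250,180:330];cv2.imwrite('pics/s5c.png',cv2.resize(i,None,fx=4,fy=4,interpolation=2))
E
```

```text
time: 9.02
eef_pos: [0.6029, -0.0368, 0.1531]
tool_rot: [-0.0, 0.146, 0.989, 0.0]
wrist_force: [0.7, 0.6, 0.1]
finger_gap: 0.0003
side 59 [0.5266 0.1466 0.0994] [0.09251899 0.10206435]
top 68 [0.5278 0.1365 0.1006] [0.09742417 0.1034113 ]
```

View pics/s5c.png

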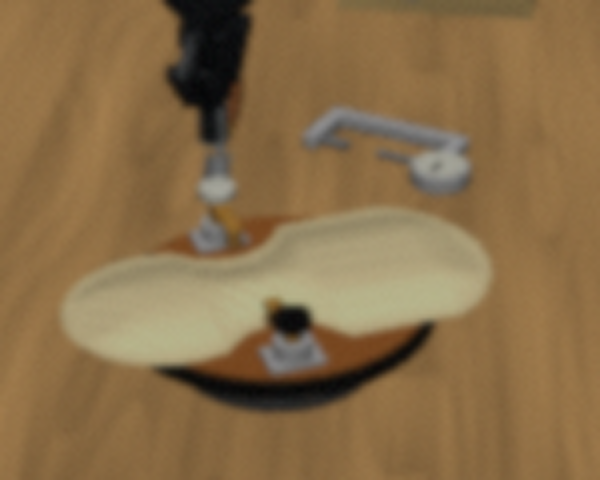

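The black cap's top is now at about 0.1006 m, down from 0.1137 m, so that latch is fully down. The fingertips at (213,135) are above the white cap at (217,185). I'll press the white latch.

```bash
python3 -m creep '[[[0,0,0,0,0,-0.015,1],[0,0,0,0,0,-0.028,1],[0,0,0,0,0,-0.035,1],[0,0,0,0,0,-0.039,1],[0,0,0,0,0,-0.042,1],[0,0,0,0,0,-0.045,1],[0,0,0,0,0,-0.048,1],[0,0,0,0,0,-0.05,1],[0,0,0,0,0,-0.052,1],[0,0,0,0,0,-0.0535,1],[0,0,0,0,0,-0.0545,1],[0,0,0,0,0,-0.0545,1]]]'
```

```text
time: 10.62
eef_pos: [0.6034, -0.0374, 0.1]
tool_rot: [0.001, 0.146, 0.989, -0.0]
wrist_force: [-4.2, 1.7, 12.0]
finger_gap: 0.0
```

```bash
python3 -m creep '[[[0,0,0,0,0,-0.0005,1],[0,0,0,0,0,0.015,1],[0,0,0,0,0,0.045,1],[0,0,0,0,0,0.08,1],[0,0,0,0,0,0.11,1],[0,0,0,-0.02,-0.02,0.14,1],[0,0,0,-0.05,-0.05,0.16,1],[0,0,0,-0.08,-0.08,0.17,1],[0,0,0,-0.11,-0.11,0.17,1],[0,0,0,-0.14,-0.14,0.17,1],[0,0,0,-0.16,-0.165,0.17,1],[0,0,0,-0.17,-0.18,0.17,1],[0,0,0,-0.17,-0.18,0.17,1],[0,0,0,-0.17,-0.18,0.17,1]]]'; python3 - <<'E'
from h import *
t=snap('top','t6');c=snap('side','s6');P=world(t)
for n,(x,y),ctr in(('black',(241,197),(.527,.138)),('white',(298,174),(.6035,-.0375))):
    p=P[y-12:y+13,x-12:x+13].reshape(-1,3)
    m=(p[:,2]>.088)&(p[:,2]<.13)&(np.hypot(p[:,0]-ctr[0],p[:,1]-ctr[1])<.018);print(n,m.sum(),np.median(p[m],0).round(4))
v,u=np.mgrid[:384,:512];h=cv2.cvtColor(t['image'],cv2.COLOR_RGB2HSV).astype(int)
red=(u>=158)&(u<197)&(v>=198)&(v<236)&((h[...,0]<8)|(h[...,0]>172))&(h[...,1]>140);Q=P[red];print(np.polyfit((Q[:,:2]-[.4634,.3533])@[-.474,-.881],Q[:,2],1))
a=np.load('pics/top0.npz')['image'].astype(int);d=(abs(a-t['image']).max(-1)>60).astype(np.uint8)
n,l,st,ce=cv2.connectedComponentsWithStats(d);print([tuple(s) for s in st[1:] if s[4]>6])
s=monitor.observe();print(s['time'],s['eef_pos'],s['wrist_force'])
E
```

```text
time: 12.38
eef_pos: [0.4336, -0.217, 0.2689]
tool_rot: [0.0, 0.146, 0.989, 0.0]
wrist_force: [0.9, 0.8, 0.2]
finger_gap: -0.0001
black 80 [0.5279 0.1381 0.1007]
white 80 [ 0.6039 -0.0373  0.102 ]
[ 3.60207936 -0.03462124]
[(np.int32(346), np.int32(199), np.int32(71), np.int32(71), np.int32(1142)), (np.int32(401), np.int32(208), np.int32(58), np.int32(80), np.int32(689)), (np.int32(387), np.int32(246), np.int32(6), np.int32(4), np.int32(12)), (np.int32(366), np.int32(270), np.int32(15), np.int32(12), np.int32(21)), (np.int32(325), np.int32(273), np.int32(31), np.int32(43), np.int32(239)), (np.int32(389), np.int32(290), np.int32(25), np.int32(20), np.int32(163)), (np.int32(196), np.int32(292), np.int32(86), np.int32(72), np.int32(1955)), (np.int32(389), np.int32(314), np.int32(5), np.int32(4), np.int32(11)), (np.int32(307), np.int32(317), np.int32(47), np.int32(67), np.int32(353)), (np.int32(21), np.int32(322), np.int32(87), np.int32(62), np.int32(3127)), (np.int32(380), np.int32(336), np.int32(4), np.int32(7), np.int32(12)), (np.int32(289), np.int32(339), np.int32(17), np.int32(12), np.int32(58)), (np.int32(0), np.int32(340), np.int32(22), np.int32(44), np.int32(511)), (np.int32(282), np.int32(347), np.int32(27), np.int32(19), np.int32(102)), (np.int32(306), np.int32(350), np.int32(10), np.int32(14), np.int32(62)), (np.int32(360), np.int32(360), np.int32(12), np.int32(16), np.int32(48)), (np.int32(311), np.int32(370), np.int32(11), np.int32(14), np.int32(101)), (np.int32(32), np.int32(372), np.int32(18), np.int32(12), np.int32(135)), (np.int32(262), np.int32(374), np.int32(7), np.int32(10), np.int32(34)), (np.int32(359), np.int32(379), np.int32(4), np.int32(3), np.int32(7))]
12.475 [ 0.43366723 -0.21678131  0.26884218] [-0.39086453  0.11311143  0.47560104]
```

View pics/t6.png

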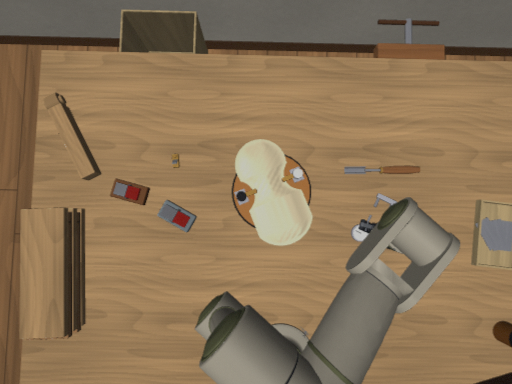

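View pics/s6.png

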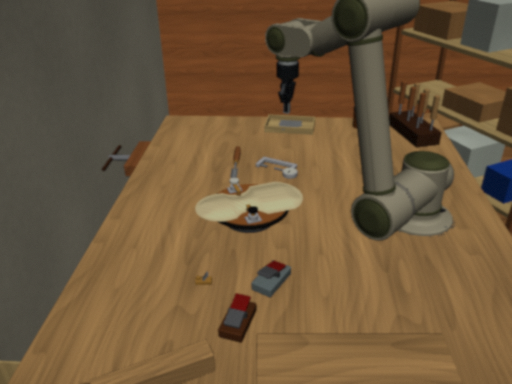

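The scene is undisturbed and the hand is clear. However, one outlier pixel spoiled the rocker fit, and the white cap reads 1.3 mm higher than the black one. I'll recheck both from several frames.

```bash
python3 - <<'E'
from h import *
v,u=np.mgrid[:384,:512]
W=[];B=[];T=[]
def f(t):
    P=world(t);i=t['image'].astype(int)
    o=[]
    for m,c in(((i.min(-1)>170),(.6038,-.0375)),((i.max(-1)<75),(.5275,.1375))):
        m=m&(np.hypot(P[...,0]-c[0],P[...,1]-c[1])<.012)&(P[...,2]>.08)&(P[...,2]<.13); o.append((m.sum(),np.median(P[m][:,2]).round(4)))
    h=cv2.cvtColor(t['image'],cv2.COLOR_RGB2HSV).astype(int)
    red=(u>=158)&(u<197)&(v>=198)&(v<236)&((h[...,0]<8)|(h[...,0]>172))&(h[...,1]>140)&(P[...,2]<.08)&(P[...,2]>.03);Q=P[red];o.append(np.polyfit((Q[:,:2]-[.4634,.3533])@[-.474,-.881],Q[:,2],1).round(3));return o
print(f(dict(np.load('pics/top0.npz'))))
for k in range(5): print(f(capture('top')))
a=np.load('pics/side0.npz');b=capture('side')
for n,x in(('s0',a),('now',b)):
    P=world(x);m=(np.hypot(P[...,0]-.6038,P[...,1]+.0375)<.012)&(P[...,2]>.08)&(P[...,2]<.13);print(n,m.sum(),np.median(P[m][:,2]))
    m=(np.hypot(P[...,0]-.5275,P[...,1]-.1375)<.012)&(P[...,2]>.08)&(P[...,2]<.13);print(n,m.sum(),np.median(P[m][:,2]))
E
```

```text
[(np.int64(49), np.float64(0.1143)), (np.int64(46), np.float64(0.1136)), array([0.211, 0.052])]
[(np.int64(45), np.float64(0.1007)), (np.int64(45), np.float64(0.1009)), array([-0.261,  0.051])]
[(np.int64(44), np.float64(0.1011)), (np.int64(46), np.float64(0.1012)), array([-0.257,  0.051])]
[(np.int64(45), np.float64(0.1018)), (np.int64(46), np.float64(0.101)), array([-0.214,  0.05 ])]
[(np.int64(44), np.float64(0.1014)), (np.int64(45), np.float64(0.1008)), array([-0.229,  0.05 ])]
[(np.int64(45), np.float64(0.1014)), (np.int64(47), np.float64(0.1013)), array([-0.233,  0.051])]
s0 34 0.11147851851910474
s0 45 0.11132029129115767
now 26 0.09889976120464192
now 32 0.09990127741143215
```

Both caps now read about 101 mm (they were about 114 mm), and the rocker tilt reads about -0.24. The job can be handed in.

```bash
python3 -c "
from bench import workorder,monitor
print(workorder.close_job()); print(monitor.observe()['time'])"
```

```text
the job is handed in; nothing more can be done
None
the job is handed in; nothing more can be done
```

With the fingers shut, I pressed the red end of the grey box's rocker, then the black-capped latch, then the white-capped latch. Each was pushed until the force rose to about 12–14 N at the stop. I then drew the hand back and handed the job in at about 13 s of the 48 s; no verdict was reported.

**Rocker:** it now slopes about -0.24 rad (+0.24 at the start), so the red end is fully down. Individual readings ranged from 0.21 to 0.26.

**Latches:** both cap tops read about 101 mm above the bench from the top camera (about 114 mm before) and 99–100 mm from the side camera. That fits the 100 mm expected when fully down.

**Disturbance:** comparing the first and last top pictures shows changes only where the arm was or now is, so the plate, turntable, finger plane and gouge look unmoved. The arm partly hides the gauge in the last top view, but the side view shows it where it lay. I did not measure the turntable's or plate's movement beyond that picture comparison.

**Checks that disagreed:**
- One rocker slope fit gave a nonsense value from a stray depth pixel.
- One white-cap reading was 102 mm, slightly high.
- Five repeat frames cleared both up, giving a sensible rocker slope and 100.7–101.8 mm for the white cap.

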